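# Set the rip fence to the width block

### The arm

A 6-joint arm with a two-finger parallel gripper is mounted at the origin on the work surface; the furniture and walls round the work are solid. World frame = base frame: x ahead of the robot, y to its left, z up, the work surface at z = 0. Lengths are in mm, angles in rad, forces in N, time in s.
With the tool pointing down it reaches from about 400 to 925 mm from the base axis. Payload 12.5 kg.
Tool frame: the origin (TCP) lies between the finger pads; the fingertips stand 19 mm ahead of it and the grasp point (between the pads) is the TCP (env.tips_ahead is the distance from the TCP to the fingertips, in mm); z points along the fingers, y is the line along which they close (so a half turn about z gives the same grasp; the last joint's range is limited). The gripper opens to 95 mm and grips with 3 to 60 N. Pads are 20 mm wide; open, the fingers measure 119 mm over their backs; the gripper's body (75 mm by 180 mm) begins 59 mm behind the grasp point.
Start: joints at [-1.33, 0.491, 1.559, -0, 1.092, -0.106], TCP at [212.454, -587.799, 233.661] pointing down, gripper open.
Joint ranges: [-3.1, 3.1], [-0.84, 2.19], [0.05, 2.79], [-1.13, 4.28], [0.06, 2.93], [-2.69, 2.69]. Speed limits (rad/s): [2.22, 2.22, 2.79, 3.14, 3.14, 3.14].

### API

Orientations are given as [roll, pitch, yaw] about the fixed x, y, z axes, in that order (R = Rz(yaw) Ry(pitch) Rx(roll)).
In Python, from cell import env gives the robot as it stands.
- The arm moves only by the shell command python3 -m crank 'ROWS'. ROWS is JSON, a list of rows, each a list of 5 numbers: the shift along the tool's x, y, z in mm, then the turn about the tool's z in degrees, then the finger opening in mm, from 0 to 95.1. In form: [[dx, dy, dz, yaw, grip], ...]. A call has 1 to 10 rows; each row is the pose to reach, as a shift and turn from the pose commanded when the call began, along the tool's axes at that moment; what a row does not reach only later rows make up. A row lasts 1/12 s, in which the tool goes at most 41.7 mm and 7.16 degrees, less where a joint would pass 70% of its speed; a pose out of reach is approached as far as the arm can. A call with a gripper value outside its range is refused whole. The fingers move at their own pace and stop on an object; the grip force is fixed at half the most. Time passes only in rows, so rows that repeat a pose let the fingers close. It gives the time, the measured TCP pose, the force, the opening and the grip force at its end, in the units of the state.
- env.state(): the state, without advancing time (a new reading comes with each control period).
- env.read_camera(name): name is "scene" or "top" or "wrist"; returns a dict with "img" (480x640x3 uint8, blue, green, red), "K" (3x3 intrinsics, pixels), "pose" (4x4, takes a point from camera to world coordinates). Camera axes: x right, y down, z forward; pixel columns grow to the right and rows downward; lengths in mm; the calibration is good to about 2 mm. The wrist camera is an equidistant fisheye: a pixel r from the principal point sees the ray r / f radians off the axis. A picture is of the moment at which its call begins. There is no depth.
- env.job_done(): hands the job in; it is judged then, once.
The state is a dict: "t": time; "joints": joint angles; "qvel": joint speeds; "tau": joint torques, N m; "eef_pos": TCP position; "tcp_rot": TCP orientation; "ft_force": force on the tool from outside, world axes, zero at the start; "moment": the same for the moment, N m; "opening": opening from 0.0 (shut) to 1.0 (fully open); "grip_force": force on a finger pad.
Only numpy, scipy, OpenCV 4.12 (cv2) and the standard library are available. Lean on these libraries where they do the work, as an engineer would, in place of code of your own. Each camera call takes 0.05 s, during which the arm holds its last target. There are 200 camera calls.

### The job

The bigger of the two wooden blocks lying on the saw table, the pine one, marks where the rip fence must stand for the next cut. Pull the rip fence along its rail by the wooden handle on top of it until its near face comes up to that block, touching it or less than a centimetre from it, then let go. Do not shove the block out of its place, and leave the smaller offcut alone.

Things in the scene. Friction and masses are not known exactly. Their poses are not given: they have to be found in the camera images.
- fence_handle (a point): Centre, 117 mm above the table, of the wooden grip bar on top of the rip fence. Bar along world y, 110 mm long, 22 thick (x), 24 high, 18 mm clear of the fence top; two steel feet 43 mm either side of centre. Fence and handle slide only along world x, unlocked, need about 8 N, stay where left; travel ends beyond the place wanted. Own x axis = world +y, own y = world -x.
- fence_face (a point): Middle, at table height, of the rip fence's near face: the long brown upright board facing the robot, parallel to world y, 740 mm long, 87 mm high. It is 38 mm nearer the robot (smaller x) than the handle's centre; the whole fence is 76 mm thick. It must move to smaller x, towards robot and blade guard. Own x axis = world +y, own y = world -x, out of the face.
- pine_block: The larger, pale pine block, 60 x 140 x 38 mm (own x, y, z), loose, about 0.2 kg, lying flat between fence and blade guard, its long sides within 3 degrees of parallel to the fence. Origin at the centre of its underside, 30 mm from its long sides.
- small_offcut: The smaller bystander: a flat brown offcut, 45 x 90 x 19 mm (own x, y, z), loose, lying to the left of the pine block and nearer the robot. Origin at the centre of its underside.

How it is judged:
By the outcome, as a careful person would: the job done as asked, in the order asked, and still so for the second after the job is handed in, with the robot touching nothing.
It also fails if it takes over 32 s, if anything falls off the work surface, if the arm or the gripper's body presses on something with over 40 N, if the wrist force passes 120 N, or if a joint passes its speed limit or range.

## Working session

There is one attempt and no reset: what is moved stays moved. The work goes in short steps, Python scripts to look and compute and a shell command to move; the robot and the scene stay as the last step left them, time stands still between calls to the robot, and variables do not carry over. Pictures are saved under pics/ and viewed, at most 10 in all, crops included, and the job is handed in when it is done.

```bash
mkdir -p pics; python3 - <<'E'
from cell import env
import cv2,numpy as np
for n in("top","scene"):
    c=env.read_camera(n);cv2.imwrite(f"pics/{n}0.png",c["img"]);print(n,c["K"].round(1).tolist(),c["pose"].round(4).tolist())
s=env.state();print(s["t"],s["eef_pos"],s["tcp_rot"],s["ft_force"])
E
```

```text
top [[575.8, 0.0, 323.4], [0.0, 575.8, 233.8], [0.0, 0.0, 1.0]] [[-0.0474, -0.9739, 0.2219, 368.3527], [-0.9989, 0.0447, -0.0172, 61.562], [0.0068, -0.2224, -0.9749, 1017.5482], [0.0, 0.0, 0.0, 1.0]]
scene [[519.4, 0.0, 308.7], [0.0, 519.4, 242.6], [0.0, 0.0, 1.0]] [[-0.6781, -0.5298, 0.5094, 79.8423], [-0.7349, 0.4961, -0.4624, 490.4973], [-0.0077, -0.6879, -0.7257, 785.5346], [0.0, 0.0, 0.0, 1.0]]
0.1 [ 212.41095053 -587.60113248  233.11446796] [-3.14060784e+00 -1.01091071e-04  3.46783997e-01] [ 0.4070282  -0.68098532  0.11835107]
```

View pics/top0.png

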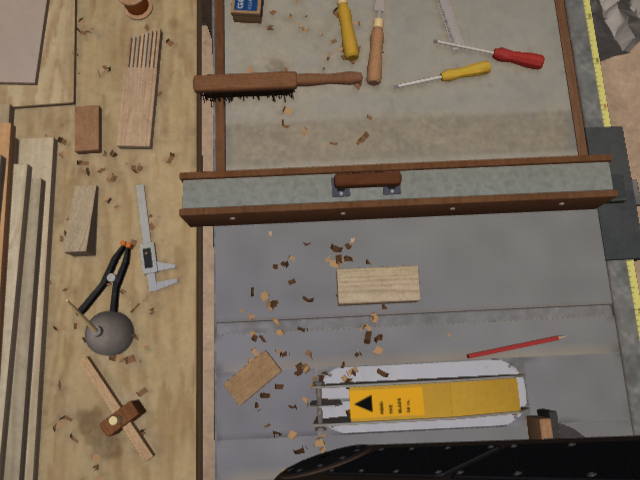

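View pics/scene0.png

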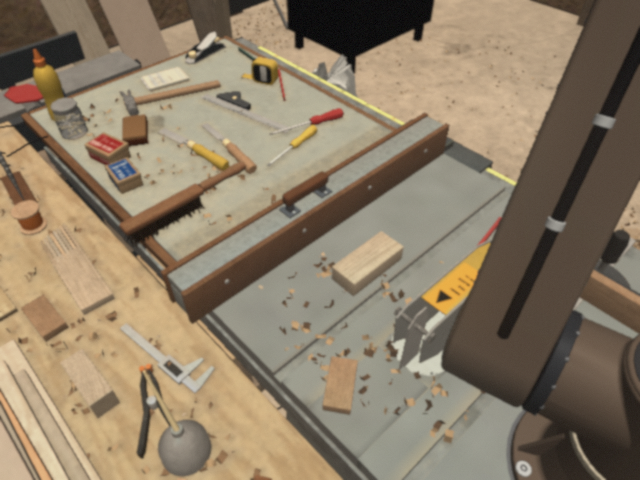

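The top view shows the fence across rows 158–225, the handle at about (368,179), the pine block at about (337–419, 266–304) and the offcut at (252,377). The scene view shows the same layout with nothing between the fence and the block. I'll zoom in and cast rays.

```bash
cat > h.py <<'E'
import numpy as np
def ray(c,u,v,z):
    K,P=np.array(c["K"]),np.array(c["pose"])
    d=P[:3,:3]@np.linalg.solve(K,[u,v,1.]);o=P[:3,3]
    return (o+d*(z-o[2])/d[2]).round(1)
E
python3 - <<'E'
from cell import env
import cv2,numpy as np
from h import ray
c=env.read_camera("top");im=c["img"]
cv2.imwrite("pics/crop.png",cv2.resize(im[160:310,320:440],None,fx=4,fy=4,interpolation=cv2.INTER_CUBIC)[:600])
hsv=cv2.cvtColor(im,cv2.COLOR_BGR2HSV)
m=cv2.inRange(hsv,(8,45,120),(30,160,255));m[:255]=0;m[315:]=0;m[:,:325]=0;m[:,435:]=0
m=cv2.morphologyEx(m,cv2.MORPH_OPEN,np.ones((5,5)))
k=max(cv2.findContours(m,0,1)[0],key=cv2.contourArea)
print("pine",cv2.minAreaRect(k),cv2.approxPolyDP(k,4,True).reshape(-1,2).tolist())
for u,v,z in[(337,268,38),(418,266,38),(368,179,129),(335,179,129),(402,179,129),(344,220,0),(370,218,0)]:print(u,v,z,ray(c,u,v,z))
E
```

```text
pine ((378.0450439453125, 284.0054626464844), (34.81586456298828, 81.6495361328125), 87.43623352050781) [[417, 266], [337, 269], [339, 303], [419, 299]]
337 268 38 [529.8  23.7  38. ]
418 266 38 [ 526.9 -116.1   38. ]
368 179 129 [658.1 -30.6 129. ]
335 179 129 [660.5  22.8 129. ]
402 179 129 [655.6 -85.6 129. ]
344 220 0 [623.9   4.8   0. ]
370 218 0 [625.5 -42.8   0. ]
```

View pics/crop.png

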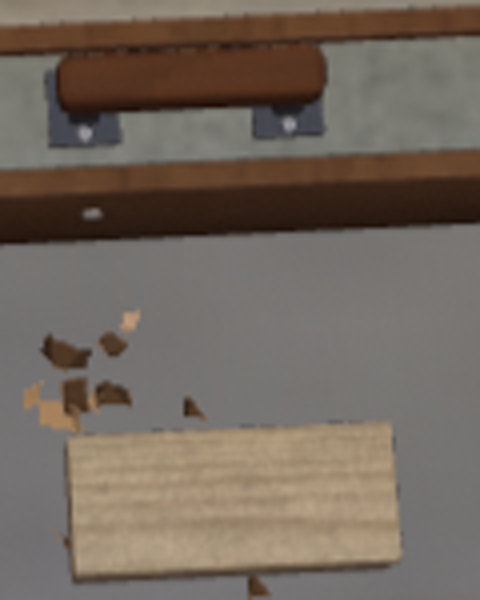

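The crop shows the handle bar at full-image pixels x 334–402, y 171–188. The block's far edge runs from (337,269) to (417.5,266), and the foot of the fence face is near row 219. That puts the block's far face at x≈528, the fence face at x≈624 and the handle at about (661,−31), so the pull is about 96 mm. I'll move over the handle while turning the tool by −70°.

```bash
python3 -m crank '[[15,-9,0,-7,90],[45,-27,0,-14,90],[77,-47,0,-21,90],[110,-67,0,-28,90],[143,-87,0,-35,90],[176,-107,0,-42,90],[209,-127,0,-49,90],[242,-147,0,-56,90],[275,-167,0,-63,90],[308,-187,0,-70,90]]'
```

```text
t: 0.98
eef_pos: [439.4, -305.6, 233.6]
tcp_rot: [-3.142, -0.0, 1.574]
ft_force: [1.2, -0.6, -0.0]
opening: 0.947
grip_force: 0.0
```

```bash
python3 -m crank '[[30,24,0,0,90],[60,48,0,0,90],[90,72,0,0,90],[120,96,0,0,90],[150,120,0,0,80],[180,145,0,0,70],[210,169,0,0,70],[240,193,0,0,70],[263,211,0,0,70],[275,221,0,0,70]]'; python3 - <<'E'
from cell import env
import cv2
c=env.read_camera("wrist");cv2.imwrite("pics/w1.png",c["img"]);print(c["K"],c["pose"].round(4).tolist(),env.state()["eef_pos"])
E
```

```text
t: 1.82
eef_pos: [661.6, -29.7, 233.1]
tcp_rot: [-3.141, -0.0, 1.571]
ft_force: [-0.2, 0.1, -0.1]
opening: 0.738
grip_force: 0.0
[[371.64829954   0.         320.26354876]
 [  0.         371.64829954 246.66493643]
 [  0.           0.           1.        ]] [[1.0, -0.0006, 0.0008, 662.4297], [-0.0004, -0.9652, -0.2617, 42.0738], [0.0009, 0.2617, -0.9652, 384.2704], [0.0, 0.0, 0.0, 1.0]] [662.31273175 -28.79539727 232.92421504]
```

View pics/w1.png

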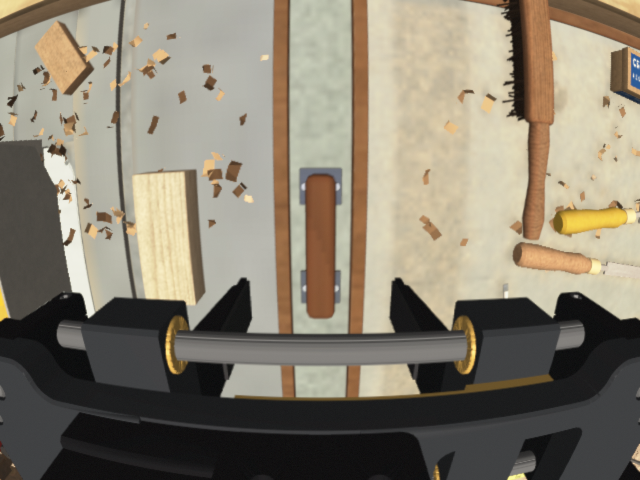

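The wrist view shows the handle centred at (320,246), which is world (662.5,−28), so the tool is centred on it. The block is at (135–204, 170–304) with a clear gap to the fence edge at column 274. Next I'll descend and grip.

```bash
python3 -m crank '[[0,0,20,0,70],[0,0,45,0,70],[0,0,70,0,70],[0,0,92,0,70],[0,0,107,0,70],[0,0,115,0,70],[0,0,115,0,70]]' && python3 -m crank '[[0,0,0,0,40],[0,0,0,0,15],[0,0,0,0,15],[0,0,0,0,15],[0,0,0,0,15],[0,0,0,0,15],[0,0,0,0,15]]'; python3 - <<'E'
from cell import env
import cv2,numpy as np
from h import ray
c=env.read_camera("top");cv2.imwrite("pics/t2.png",c["img"])
w=env.read_camera("wrist");cv2.imwrite("pics/w2.png",w["img"]);print(env.state()["eef_pos"])
E
```

```text
t: 2.45
eef_pos: [659.3, -32.9, 116.8]
tcp_rot: [-3.139, -0.0, 1.568]
ft_force: [0.1, -0.1, 0.6]
opening: 0.735
grip_force: 0.0
t: 3.03
eef_pos: [660.2, -32.7, 118.9]
tcp_rot: [3.141, 0.0, 1.569]
ft_force: [0.4, -0.1, 0.3]
opening: 0.301
grip_force: 0.0
[660.5693666  -32.74811581 118.75321423]
```

View pics/w2.png

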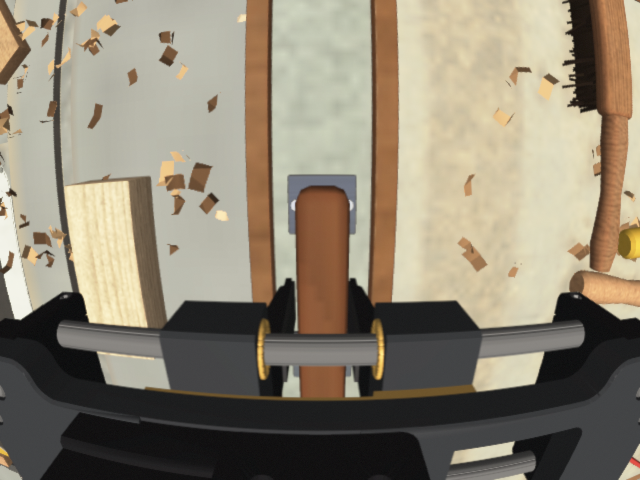

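The fingers straddle the bar (columns 297–350) and are still closing, with the block's top edge visible at about (150,178). I'll finish closing, then pull 75 mm smoothly and look again.

```bash
python3 -m crank '[[0,0,0,0,5],[0,0,0,0,5],[0,0,0,0,5],[0,0,0,0,5],[0,0,0,0,5]]' && python3 -m crank '[[0,-3,0,0,5],[0,-9,0,0,5],[0,-18,0,0,5],[0,-28,0,0,5],[0,-38,0,0,5],[0,-48,0,0,5],[0,-58,0,0,5],[0,-67,0,0,5],[0,-73,0,0,5],[0,-75,0,0,5]]' && python3 -m crank '[[0,0,0,0,5],[0,0,0,0,5]]';  python3 - <<'E'
from cell import env
import cv2
w=env.read_camera("wrist");t=env.read_camera("top")["img"];s=env.state();print(s["eef_pos"])
cv2.imwrite("pics/w3.png",cv2.resize(w["img"][140:340,60:290],None,fx=3,fy=3,interpolation=cv2.INTER_CUBIC)[:600])
cv2.imwrite("pics/t3.png",cv2.resize(t[200:320,310:440],None,fx=5,fy=5,interpolation=cv2.INTER_CUBIC))
print(w["pose"].round(4).tolist())
E
```

```text
t: 3.55
eef_pos: [660.6, -32.8, 118.8]
tcp_rot: [3.141, 0.0, 1.568]
ft_force: [4.0, 1.2, 0.2]
opening: 0.23
grip_force: 30.0
t: 4.38
eef_pos: [584.9, -32.8, 118.8]
tcp_rot: [3.141, 0.0, 1.568]
ft_force: [7.2, -0.4, -4.9]
opening: 0.23
grip_force: 30.0
t: 4.55
eef_pos: [584.8, -32.8, 118.7]
tcp_rot: [-3.14, 0.0, 1.569]
ft_force: [-1.8, -2.6, 3.2]
opening: 0.235
grip_force: 30.0
[584.78135117 -32.75860698 118.71628922]
[[1.0, -0.0024, -0.0007, 585.9057], [-0.0025, -0.965, -0.2622, 39.0891], [-0.0001, 0.2622, -0.965, 269.8885], [0.0, 0.0, 0.0, 1.0]]
```

View pics/w3.png

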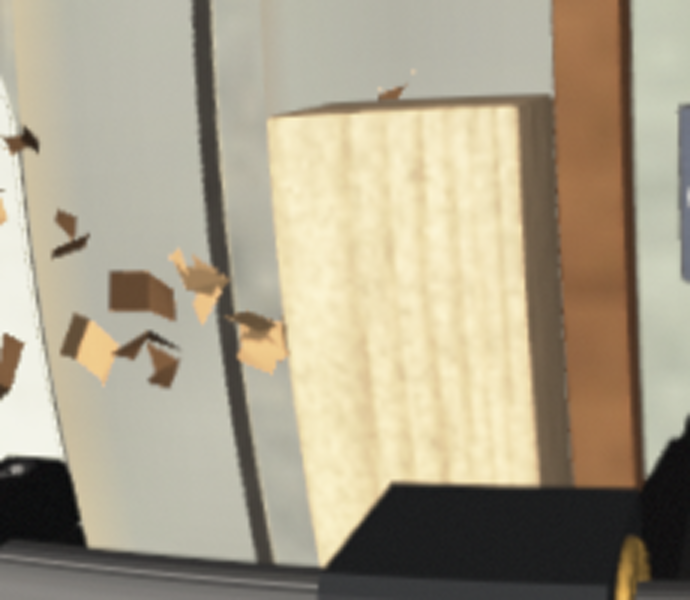

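View pics/t3.png

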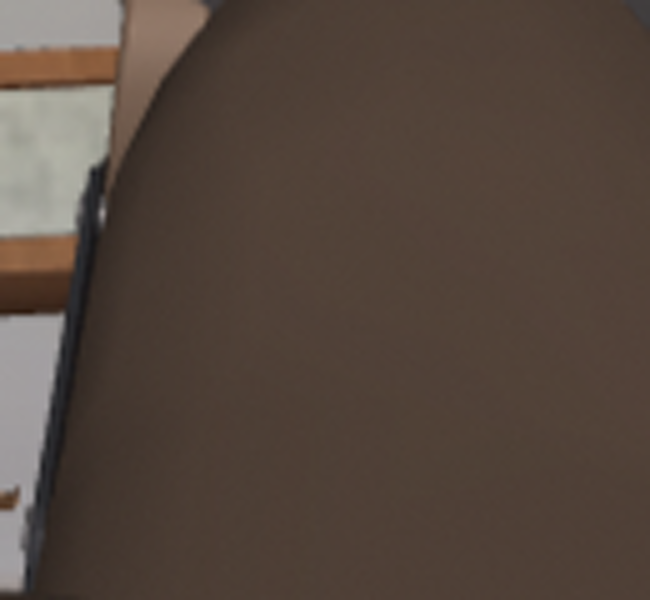

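The wrist crop shows the block's top far edge from (231.7,175) to (240,301.7) in full-image pixels, and the fence's top near edge from (245,173) to (250,301.7). The top view is hidden by the arm. I'll compute the remaining gap with the fisheye model.

```bash
cat >> h.py <<'E'
import cv2
def wray(c,u,v,z):
    K,P=np.array(c["K"]),np.array(c["pose"])
    p=cv2.fisheye.undistortPoints(np.array([[[u,v]]],float),K,np.zeros(4))[0,0]
    d=P[:3,:3]@[*p,1.];o=P[:3,3]
    return (o+d*(z-o[2])/d[2]).round(1)
E
python3 - <<'E'
from cell import env
from h import wray
c=env.read_camera("wrist")
for p in[(231.7,175,38),(240,301.7,38),(245,173,87),(250,301.7,87)]:print(wray(c,*p))
E
```

```text
[529.8  23.3  38. ]
[530.2 -63.1  38. ]
[548.5  27.4  87. ]
[547.6 -41.4  87. ]
```

Gap is about 18 mm (the top camera suggests up to 20), so I'll pull another 14 mm and check.

```bash
python3 -m crank '[[0,-3,0,0,5],[0,-7,0,0,5],[0,-11,0,0,5],[0,-13,0,0,5],[0,-14,0,0,5],[0,-14,0,0,5],[0,-14,0,0,5]]';  python3 - <<'E'
from cell import env
import cv2
w=env.read_camera("wrist");s=env.state();print(s["eef_pos"],s["ft_force"])
cv2.imwrite("pics/w4.png",cv2.resize(w["img"][150:310,180:290],None,fx=3.7,fy=3.7,interpolation=cv2.INTER_CUBIC))
E
```

```text
t: 5.28
eef_pos: [572.1, -32.8, 118.7]
tcp_rot: [3.14, 0.0, 1.568]
ft_force: [3.9, -3.7, -0.5]
opening: 0.23
grip_force: 30.0
[572.13624629 -32.75473944 118.72943113] [ 4.13850963 -2.51982616  0.99835407]
```

View pics/w4.png

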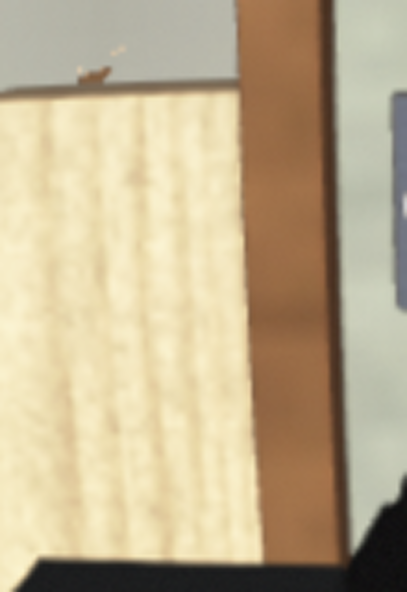

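The fence's top edge now overlaps the block's edge in the wrist view, and the TCP moved 12.7 mm, so about 5 mm remains. I'll pull 2 mm more, release, rise and check.

```bash
python3 -m crank '[[0,-1,0,0,5],[0,-2,0,0,5],[0,-2,0,0,5],[0,-2,0,0,23],[0,-2,0,0,30],[0,-2,0,0,45],[0,-2,0,0,50],[0,-2,0,0,50],[0,-2,0,0,50],[0,-2,0,0,50]]' && python3 -m crank '[[0,0,-6,0,50],[0,0,-20,0,50],[0,0,-45,0,50],[0,0,-75,0,50],[0,0,-105,0,50],[0,20,-120,0,50],[0,50,-125,0,50],[0,80,-125,0,50],[0,100,-125,0,50],[0,110,-125,0,50]]' && python3 -m crank '[[-30,0,0,0,50],[-65,0,0,0,50],[-100,0,0,0,50],[-135,0,0,0,50],[-170,0,0,0,50],[-205,0,0,0,50],[-235,0,0,0,50],[-255,0,0,0,50],[-260,0,0,0,50],[-260,0,0,0,50]]';  python3 - <<'E'
from cell import env
import cv2
t=env.read_camera("top")["img"];s=env.read_camera("scene")["img"]
a=cv2.resize(t[200:320,310:440],(520,480),interpolation=cv2.INTER_CUBIC)
cv2.imwrite("pics/t5.png",a)
cv2.imwrite("pics/s5.png",s)
E
```

```text
t: 6.17
eef_pos: [569.1, -32.5, 118.6]
tcp_rot: [-3.141, 0.0, 1.569]
ft_force: [0.3, 0.5, 0.1]
opening: 0.522
grip_force: 0.0
t: 7.0
eef_pos: [681.1, -32.8, 243.9]
tcp_rot: [3.141, 0.0, 1.569]
ft_force: [0.0, -0.6, 0.6]
opening: 0.523
grip_force: 0.0
t: 7.83
eef_pos: [678.3, -293.7, 243.5]
tcp_rot: [-3.141, -0.0, 1.567]
ft_force: [-0.7, -0.1, -0.9]
opening: 0.525
grip_force: 0.0
```

View pics/t5.png

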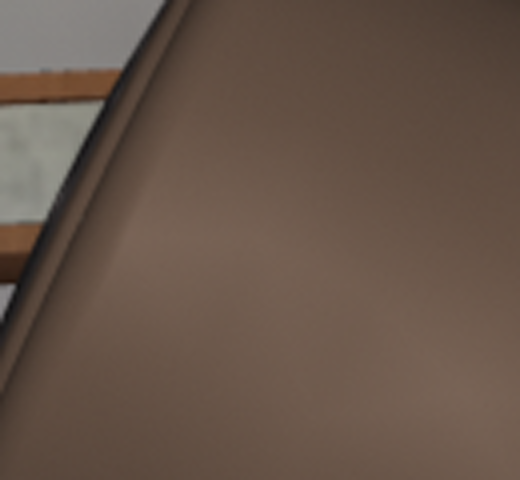

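View pics/s5.png

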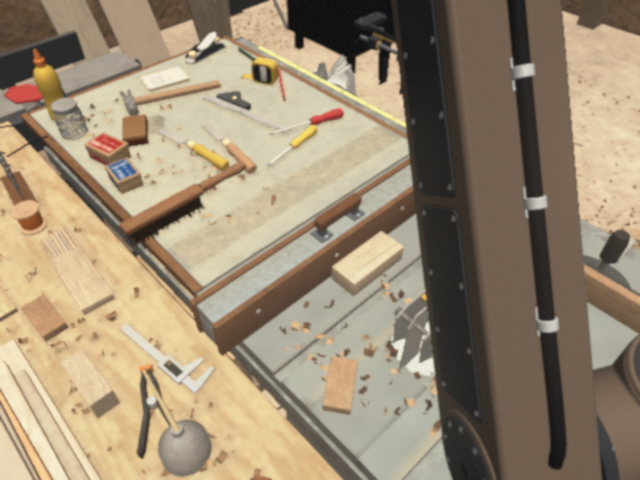

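The scene view shows the fence standing right at the block's far side, with the block still at (333–402, 233–290) as before and the offcut untouched. The arm hides the gap from the top camera, so I'll clear it and check numerically.

```bash
python3 -m crank '[[-20,-22,0,0,50],[-48,-45,0,0,50],[-76,-68,0,0,50],[-104,-91,0,0,50],[-132,-114,0,0,50],[-160,-137,0,0,50],[-188,-160,0,0,50],[-216,-183,0,0,50],[-244,-206,0,0,50],[-260,-220,0,0,50]]' && python3 -m crank '[[-15,-35,0,0,50],[-30,-70,0,0,50],[-45,-105,0,0,50],[-55,-140,0,0,50],[-60,-175,0,0,50],[-65,-200,0,0,50],[-65,-210,0,0,50],[-65,-210,0,0,50]]';  python3 - <<'E'
from cell import env
import cv2,numpy as np
from h import ray
c=env.read_camera("top");im=c["img"];o=cv2.imread("pics/top0.png")
for u in(345,378,410):
    print(u,"now",[(v,im[v,u-1:u+2].mean(0).astype(int).tolist()) for v in range(256,276)])
    print(" dV old/now at near edge",[(v,int(o[v,u-1:u+2].mean()),int(im[v,u-1:u+2].mean())) for v in range(294,310)])
for v in(262,264,266,268):print(v,"z0",ray(c,378,v,0)[0],"z38",ray(c,378,v,38)[0],"z87",ray(c,378,v,87)[0])
E
```

```text
t: 8.77
eef_pos: [456.8, -553.2, 244.1]
tcp_rot: [-3.142, 0.001, 1.569]
ft_force: [0.2, 0.7, -0.1]
opening: 0.526
grip_force: 0.0
t: 9.43
eef_pos: [247.2, -616.3, 244.2]
tcp_rot: [3.141, 0.0, 1.568]
ft_force: [-0.1, 0.3, 0.9]
opening: 0.525
grip_force: 0.0
345 now [(256, [42, 65, 97]), (257, [43, 66, 98]), (258, [44, 67, 98]), (259, [45, 68, 99]), (260, [46, 69, 101]), (261, [35, 52, 77]), (262, [24, 36, 57]), (263, [20, 31, 50]), (264, [83, 90, 101]), (265, [105, 111, 118]), (266, [64, 69, 76]), (267, [19, 27, 41]), (268, [50, 65, 84]), (269, [100, 125, 144]), (270, [117, 145, 164]), (271, [108, 136, 154]), (272, [111, 138, 156]), (273, [118, 145, 164]), (274, [118, 146, 165]), (275, [124, 151, 170])]
 dV old/now at near edge [(294, 146, 144), (295, 147, 145), (296, 145, 143), (297, 147, 145), (298, 147, 145), (299, 150, 147), (300, 149, 147), (301, 145, 143), (302, 139, 137), (303, 98, 96), (304, 65, 64), (305, 76, 75), (306, 108, 105), (307, 117, 115), (308, 117, 115), (309, 117, 115)]
378 now [(256, [43, 67, 98]), (257, [45, 68, 100]), (258, [46, 68, 100]), (259, [42, 62, 92]), (
[... 838 characters left out ...]
[18, 26, 41]), (265, [44, 58, 75]), (266, [97, 120, 138]), (267, [113, 139, 158]), (268, [116, 142, 163]), (269, [111, 137, 157]), (270, [112, 139, 158]), (271, [115, 142, 162]), (272, [117, 144, 163]), (273, [118, 144, 164]), (274, [114, 141, 161]), (275, [115, 142, 162])]
 dV old/now at near edge [(294, 149, 147), (295, 151, 149), (296, 151, 149), (297, 150, 147), (298, 148, 146), (299, 148, 146), (300, 103, 101), (301, 65, 64), (302, 76, 75), (303, 106, 104), (304, 115, 113), (305, 115, 113), (306, 115, 113), (307, 114, 113), (308, 115, 112), (309, 113, 112)]
262 z0 543.6 z38 537.0 z87 528.6
264 z0 540.0 z38 533.5 z87 525.3
266 z0 536.3 z38 530.1 z87 522.0
268 z0 532.7 z38 526.6 z87 518.7
```

The block hasn't moved: its near-edge profile matches the first picture. The fence face is at x≈532.5 and the block's far face at about 529, so the gap is about 3 to 4 mm. I'm handing it in.

```bash
python3 -c "
from cell import env
print(env.job_done())"
```

```text
the job is handed in; nothing more can be done
None
```

The rip fence now stands about 3–4 mm (camera estimate) from the pine block, with the handle released, the block unmoved and the offcut untouched; I handed the job in at about 9.5 s, and no verdict came back.

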